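Wind up the screw press and draw out the tin

ROBOT

A 6-joint arm with a two-finger parallel gripper is mounted at the origin on the work surface. World frame = base frame: x ahead of the robot, y to its left, z up, the work surface at z = 0. Lengths are in m, angles in degrees, forces in N, time in s.
With the tool pointing down it reaches from about 0.25 to 0.725 m from the base axis. Payload 9.7 kg.
Tool frame: the origin (TCP) lies midway between the tips of the shut fingers; the grasp point (between the pads) lies bot.grasp_offset behind it (bot.grasp_offset is the distance from the TCP to the grasp point, in m); x points along the fingers, y is the direction in which the jaws open and shut, and the axes are right-handed (so a half turn about x gives the same grasp; the last joint's range is limited). The gripper opens to 85 mm and grips with 20 to 120 N. Pads are 22 mm wide; open, the fingers measure 114 mm over their backs; the gripper's body (76 mm by 85 mm) begins 54 mm behind the grasp point. The pads swing forward as they close: fully open they stand 13 mm farther back than shut.
Start: joints at [69.5, 4.979, 10.078, 95.1, 0, 90], TCP at [0.193, 0.515, 0.231] pointing down, gripper open.
Joint ranges: [-179.16, 179.16], [-48.56, 103.87], [-65.8, 70.77], [-126.05, 130.52], [-82.76, 87.17], [-180, 180]. Speed limits (degrees/s): [127.2, 127.2, 147.25, 180, 180, 180].

INTERFACE

Orientations are given as [roll, pitch, yaw] about the fixed x, y, z axes, in that order (R = Rz(yaw) Ry(pitch) Rx(roll)).
In Python, from workcell import status, camera, bot gives the robot as it stands.
- The arm moves only by the shell command python3 -m jog 'ROWS' [OPENING] [FORCE]. ROWS is text: rows parted by semicolons, each of 4 numbers parted by spaces: the shift along the tool's x, y, z in mm, then the turn about the tool's x in degrees. A call has exactly 8 rows; each row is the pose to reach, as a shift and turn from the pose commanded when the call began, along the tool's axes at that moment; what a row does not reach only later rows make up. A row lasts 1/8 s, in which the tool goes at most 62.5 mm and 10.7 degrees, less where a joint would pass 70% of its speed; a pose out of reach is approached as far as the arm can. A call with a gripper value outside its range is refused whole. OPENING is the opening, from 0 (shut) to 1 (fully open), set as the call begins (- or left out, the last holds). The fingers move at their own pace and stop on an object; FORCE is the grip in N (left out, the last holds). Time passes only in rows, so rows that repeat a pose let the fingers close, or fill a call up. It gives the time, the measured TCP pose, the force and the opening at its end, in the units of the state.
- status.get_obs(): the state, without advancing time (a new reading comes with each control period).
- camera(name): name is "scene" or "top" or "wrist"; returns a dict with "color" (400x640x3 uint8, red, green, blue), "vfov" (degrees; the focal length in pixels is half the picture's height over the tangent of half this angle, whatever the lens; pixels are square), "cx", "cy" (the principal point, pixels), "rvec" (rotation vector, rad) and "tvec" (3), from world to camera coordinates, as OpenCV has them. Camera axes: x right, y down, z forward; pixel columns grow to the right and rows downward; lengths in m; the calibration is good to about 2 mm. A picture is of the moment at which its call begins. There is no depth.
- bot.job_done(): hands the job in, once; it reports no verdict.
The state is a dict: "time": time; "q": joint angles; "qd": joint speeds; "joint_efforts": joint torques, N m; "ee_pos": TCP position; "tcp_rot": TCP orientation; "wrist_force": force on the tool from outside, world axes, zero at the start; "torque": the same for the moment, N m; "opening": finger opening in m.
Only numpy, scipy, OpenCV 4.12 (cv2) and the standard library are available. Lean on these libraries where they do the work, as an engineer would, in place of code of your own. Each camera call takes 0.05 s, during which the arm holds its last target. There are 200 camera calls.

TASK

The closed tin is held captive under the little screw press: wind the press's handwheel open (counter-clockwise seen from above; wheel and screw rise as it turns) until the platen is felt to come up firmly against the rubber stop under the crossbeam, but do not screw it hard into the rubber. Then slide the tin out flat on the counter, straight forward (it has a handle to draw it by), until it stands wholly clear just in front of the press, and let go of it. Leave everything else on the counter where it is.

Things in the scene. Friction and masses are not known exactly. Their poses are not given: they have to be found in the camera images.
- press: Aluminium screw press bolted to the counter. Origin on the counter, on the screw axis midway between its columns; z up; its open front, where the tin's handle sticks out, is its own -x. Columns 18 mm thick (feet 36 mm wide, 70 mm long) stand at y = +-64 mm.
- beam_top (a point): Middle of the top of the press's crossbeam, 130 mm above the counter. The beam is 160 mm long (press y), 32 mm wide, 20 mm thick; a brass nut 32 mm across stands 8 mm above it. Under the beam hangs a round rubber stop, 40 mm across, on a collar set differently each time, its lower face 97 to 103 mm above the counter. The platen's top meets it; it gives about 25 N per mm.
- wheel_mid (a point): Centre of the handwheel on the vertical screw axis, at mid-height of the rim. Rim: black ring 64 mm across, 48 mm inside, 14 mm high (+-7 mm about this point); three spokes; hub 24 mm across, 8 mm above this point. Starts 172 to 176 mm above the counter, clear air beneath to the beam. Can be gripped across the diameter at any yaw.
- wheel: The handwheel as a body, origin 7 mm under point wheel_mid. Counter-clockwise from above lifts wheel, screw and platen by 4.8 mm per radian. Friction 0.3 N m (holds either way at rest). First contact with the rubber stop comes after 1.9 to 3.9 rad; from there the torque back on the hand grows by 0.57 N m per rad turned, in motion and at rest. 15 to 60 N on the stop, 0.13 to 0.5 rad past contact, is right; more is too hard.
- spindle: Non-turning platen at the foot of the screw: an inverted cup 68 mm across, 22 mm high, its skirt 12 mm deep and 5 mm thick. Origin: centre of the skirt's lower edge, at the start 62 to 66 mm above the counter, so that the skirt surrounds the knob on the tin's lid and holds the tin captive. Its top face is 22 mm above the origin.
- tin: Closed tin of cast aluminium, 0.4 to 0.8 kg, 110 mm long (its x), 74 mm wide (lid 114 by 78), 61 mm high; knob on the lid 24 mm across, its top at 71 mm. Origin: centre of its underside. Handle points to its own -x. Stands on the counter under the press, within 5 mm and 0.06 rad of the press's frame, and comes out along the press's -x.
- tin_handle (a point): Grip point on the tin's handle: an upright cast tab 12 mm thick (along the tin's y), 27 to 53 mm above the counter, reaching from the tin's front wall (tin x = -55 mm) to x = -126 mm. This point: x = -108 mm, 40 mm above the counter. Free on both sides; to be pinched from above.
- mug: Turquoise ceramic mug, 80 mm across, 95 mm high, origin under its centre. Bystander.
- bowl: Round glass prep bowl, 124 mm across, 60 mm high, origin under its centre. Bystander.
- mill: Wooden pepper mill, 54 mm across, 128 mm high, origin under its centre. Bystander.
- jar: Glass jar with a steel lid, 64 mm across, 85 mm high, origin under its centre. Bystander.
- spatula: Spatula lying on the counter, origin under its middle. Bystander.
- griddle: Dark steel griddle, 250 by 220 mm and 22 mm high, lying on the counter, origin under its centre. Bystander.

How it is judged (in metres and radians):
On the way, in this order (a step that is already met when the one before it is completed fails the run):
1. the platen has been wound up and bears on the rubber stop with more than 15 N, the tin still under it (contact force between spindle and stop_c0 above 15 N and x of tin in the frame of press above -0.03 m), for 0.2 s.
2. the tin stands wholly clear in front of the press (x of tin in the frame of press below -0.105 m), for 0.2 s.
At the end, for the whole second after the job is handed in: The platen still bears on the rubber stop (more than 10 N); the tin stands upright and at rest on the counter in front of the press, its centre 105 to 300 mm out from the screw axis and within 60 mm of the press's middle line; the robot touches nothing (contact force between spindle and stop_c0 above 10 N and x of tin in the frame of press between -0.3 and -0.105 m and y of tin in the frame of press between -0.06 and 0.06 m and angle between tin's own z axis and vertical below 0.06 rad and height (world z) of tin below 0.004 m and linear speed of tin below 0.02 m/s).
It fails at once if the screw is driven too hard into the rubber stop (more than 60 N) (contact force between spindle and stop_c0 above 60 N).
It fails at once if the tin is lifted off the counter by more than 15 mm or tipped by more than 0.3 rad (height (world z) of tin above 0.015 m or angle between tin's own z axis and vertical above 0.3 rad).
It fails at once if a bystander is moved by more than 40 mm (distance of any of mug, bowl, mill, jar, spatula, griddle from where it was at the start of the episode above 0.04 m).
It also fails if it takes over 72 s, if anything falls off the work surface, if the arm or the gripper's body presses on something with over 40 N, if the wrist force passes 120 N, or if a joint passes its speed limit or range.

## Working session

There is one attempt and no reset: what is moved stays moved. The work goes in short steps, Python scripts to look and compute and a shell command to move; the robot and the scene stay as the last step left them, time stands still between calls to the robot, and variables do not carry over. Pictures are saved under pics/ and viewed, about 8 in all and at most 12, crops included, and the job is handed in when it is done.

```bash
ls; mkdir -p pics
cat > h.py <<'E'
import numpy as np, cv2
from workcell import status, camera, bot
def K(c):
    f=200/np.tan(np.radians(c["vfov"])/2); return np.array([[f,0,c["cx"]],[0,f,c["cy"]],[0,0,1]])
def ray(c,u,v,z):
    R=cv2.Rodrigues(np.array(c["rvec"],float))[0]; t=np.array(c["tvec"],float).ravel()
    o=-R.T@t; d=R.T@np.linalg.inv(K(c))@[u,v,1.]; return o+d*(z-o[2])/d[2]
def proj(c,P): return cv2.projectPoints(np.array(P,float).reshape(-1,3),np.array(c["rvec"],float),np.array(c["tvec"],float),K(c),None)[0].reshape(-1,2)
def save(c,n): cv2.imwrite("pics/"+n,c["color"][:,:,::-1])
E
python3 - <<'E'
from h import *
import pickle
o=status.get_obs(); print(o, bot.grasp_offset)
d={n:camera(n) for n in("scene","top")}
pickle.dump(d,open("c0.pkl","wb"))
for n,c in d.items(): save(c,n+"0.png"); print(n,{k:v for k,v in c.items() if k!="color"})
E
```

```text
pics
{'time': 0.0, 'q': array([ 6.94998608e+01,  5.01156564e+00,  1.00337517e+01,  9.50976090e+01,
       -1.70390161e-03,  8.99979907e+01]), 'qd': array([ 0.015535  , -0.03613406, -0.01121734,  0.03672185,  0.00328713,
        0.07071545]), 'joint_efforts': array([ 3.61292943e-03, -5.20373726e+01,  4.64815485e+01,  1.57723459e-02,
       -6.26824612e-05,  3.70459375e-06]), 'ee_pos': array([0.19254673, 0.5149616 , 0.23057229]), 'tcp_rot': array([ -88.70784416,   89.92455784, -109.20597294]), 'wrist_force': array([-0.42284872, -0.2378385 ,  0.39142923]), 'torque': array([ 0.0083165 , -0.02358576, -0.03454685]), 'opening': 0.08582147060347098} 0.0187
scene {'vfov': 47.07786412406203, 'cx': 323.2437121263574, 'cy': 200.70001787239948, 'rvec': array([ 1.60522471,  1.76698701, -0.88414471]), 'tvec': array([ 0.11596966, -0.2425703 ,  1.60231303])}
top {'vfov': 51.255385672420545, 'cx': 320.7066985898052, 'cy': 208.0632719873435, 'rvec': array([ 2.20758386, -2.16359614,  0.09623602]), 'tvec': array([-0.06533146,  0.57085537,  1.21514359])}
```

View pics/scene0.png

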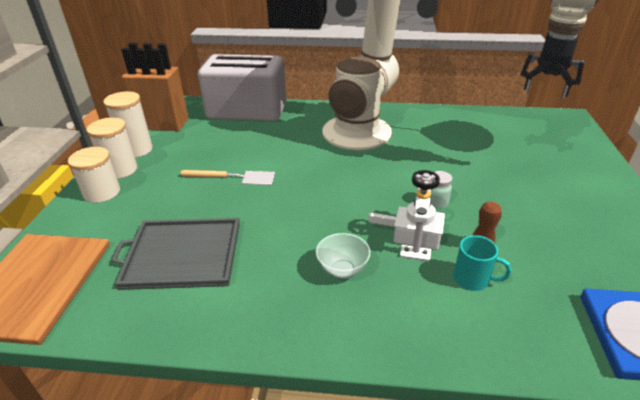

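View pics/top0.png

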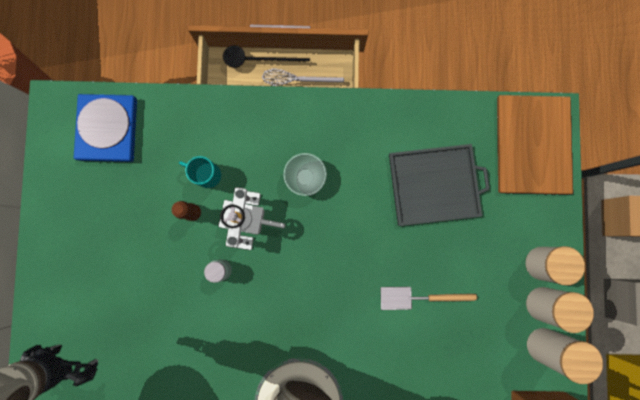

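The scene view shows the press's wheel at about (425,180) and the handle at (375,218). In the top view the wheel is at (232,216), the handle tip at about (284,226), the bowl at (305,174) and the jar at (217,271). I'll enlarge both for exact pixels.

Run:
```python
from h import *
import pickle
d=pickle.load(open("c0.pkl","rb"))
a=cv2.resize(d["top"]["color"][165:285,170:330],None,fx=5,fy=5,interpolation=cv2.INTER_CUBIC)[:,:,::-1]
cv2.imwrite("pics/topcrop.png",a)
c=d["top"]
for uv,z in [((232,216),.174),((284,226),.053),((305,174),.06),((217,271),.085),((201,170),.09),((182,210),.12),((244,189),.015),((234,245),.015)]: print(uv,z,ray(c,*uv,z).round(3))
print(ray(d["scene"],425,180,.174))
```

```text
(232, 216) 0.174 [0.535 0.177 0.174]
(284, 226) 0.053 [0.516 0.051 0.053]
(305, 174) 0.06 [ 0.667 -0.006  0.06 ]
(217, 271) 0.085 [0.386 0.231 0.085]
(201, 170) 0.09 [0.667 0.286 0.09 ]
(182, 210) 0.12 [0.551 0.325 0.12 ]
(244, 189) 0.015 [0.625 0.177 0.015]
(234, 245) 0.015 [0.458 0.201 0.015]
[0.53520566 0.17549715 0.174     ]
```

View pics/topcrop.png

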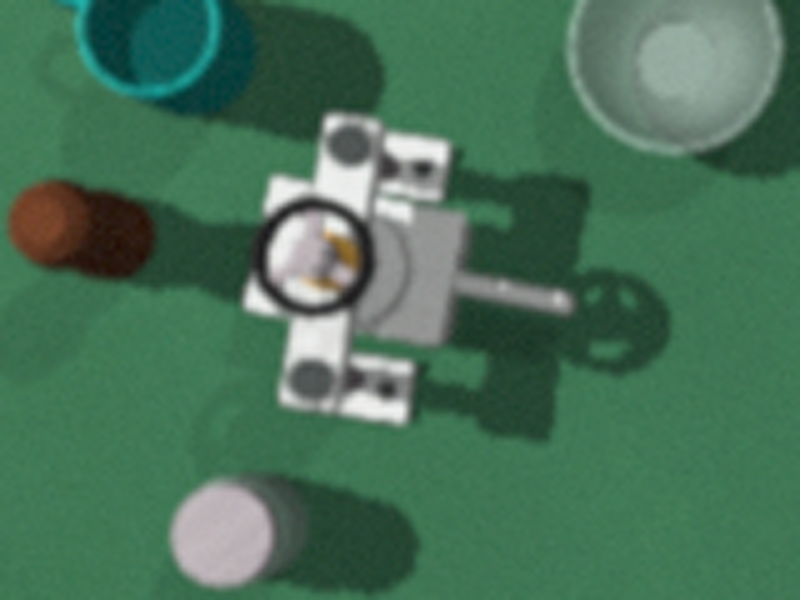

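The enlarged top view shows the wheel ring centred at crop (315,257), the beam bolts at (351,145) and (311,380), and the handle tab running from (465,283) to (572,300). The path forward is free, with the bowl off to the upper side.

```bash
python3 - <<'E'
from h import *
import pickle
d=pickle.load(open("c0.pkl","rb")); c=d["top"]
f=lambda x,y,z: ray(c,(x+.5)/5-.5+170,(y+.5)/5-.5+165,z)
w=f(315,257,.181);b1=f(351,145,.13);b2=f(311,380,.13);h1=f(465,283,.053);h2=f(572,300,.053)
print("wheel",w,"beam",(b1+b2)/2,b1,b2); 
a=b2-b1; print("press -x dir deg (perp)",np.degrees(np.arctan2(-(a[0]),a[1]))-0, a)
e=h2-h1; print("handle",h1,h2,"dir",np.degrees(np.arctan2(e[1],e[0])))
f0=[f(450,142,.01),f(413,358,.01)]; print("feet",f0)
# bystander bowl
print("bowl",f(675,50,.06))
E
python3 - <<'E'
import sys; sys.path.insert(0,'.')
from h import *
c=camera("wrist"); save(c,"w0.png"); print({k:v for k,v in c.items() if k!="color"})
E
```

```text
wheel [0.53436973 0.17432013 0.181     ] beam [0.53469099 0.17586592 0.13      ] [0.59844117 0.16735347 0.13      ] [0.47094081 0.18437837 0.13      ]
press -x dir deg (perp) 82.39438504071487 [-0.12750035  0.0170249   0.        ]
handle [0.52821437 0.11330535 0.053     ] [0.51964927 0.05136331 0.053     ] dir -97.872709800039
feet [array([0.61467802, 0.13049528, 0.01      ]), array([0.48480677, 0.14846326, 0.01      ])]
bowl [ 0.66537746 -0.00494264  0.06      ]
{'vfov': 67.2629148483212, 'cx': 319.5954642361306, 'cy': 200.51467085822264, 'rvec': array([-2.3671451 , -1.64271866, -0.24906971]), 'tvec': array([-0.54932102, -0.03828877,  0.37949057])}
```

```bash
cat >> h.py <<'E'
from scipy.spatial.transform import Rotation as Ro
def to(p):
    o=status.get_obs(); R=Ro.from_euler("xyz",o["tcp_rot"],degrees=True).as_matrix()
    print("t",o["time"],"pos",o["ee_pos"].round(4),"q",np.round(o["q"],1),"F",o["wrist_force"].round(1),"T",o["torque"].round(3),"op",o["opening"].round(4))
    print("R",R.round(3).tolist(),"shift mm",(R.T@(np.array(p)-o["ee_pos"])*1000).round(1))
E
python3 -c "
from h import *
to([.5348,.175,.225])"
```

```text
Traceback (most recent call last):
  File "h.py", line 13, in to
    print("t",o["time"],"pos",o["ee_pos"].round(4),"q",np.round(o["q"],1),"F",o["wrist_force"].round(1),"T",o["torque"].round(3),"op",o["opening"].round(4))
                                                                                                                                      ^^^^^^^^^^^^^^^^^^
AttributeError: 'float' object has no attribute 'round'
```

```bash
sed -i 's/o\["opening"\].round(4)/round(o["opening"],4)/' h.py
python3 -c "
from h import *
to([.5348,.175,.225])"
```

```text
t 0.15 pos [0.1925 0.515  0.2307] q [69.5  5.  10.  95.1  0.  90. ] F [ 0.3  0.7 -0. ] T [0.006 0.012 0.03 ] op 0.0855
R [[-0.0, 0.35, 0.937], [-0.001, 0.937, -0.35], [-1.0, -0.001, -0.0]] shift mm [   5.9 -198.6  439.7]
```

```bash
python3 -m jog '-15 -25 55 8;-15 -50 110 16;-15 -75 165 24;-15 -100 220 32;-15 -125 275 40;-15 -150 330 48;-15 -175 385 56;-15 -198.6 439.7 60' 1; python3 -c "
from h import *
to([.5348,.175,.225])"
```

```text
time: 1.15
ee_pos: [0.536, 0.1734, 0.2462]
tcp_rot: [-166.7, 90.0, 112.6]
wrist_force: [0.2, 1.0, -0.5]
opening: 0.0859
t 1.15 pos [0.536  0.1734 0.2462] q [17.9  7.2 14.2 97.   0.  98.6] F [ 0.2  1.  -0.5] T [ 0.059 -0.043 -0.005] op 0.0859
R [[-0.0, 0.987, 0.162], [0.0, 0.162, -0.987], [-1.0, -0.0, -0.0]] shift mm [21.2 -1.  -1.8]
```

```bash
python3 -m jog '0 -1 -1.8 10;0 -1 -1.8 20;0 -1 -1.8 30;0 -1 -1.8 40;0 -1 -1.8 50;0 -1 -1.8 60;0 -1 -1.8 70;0 -1 -1.8 73' 1
python3 - <<'E'
from h import *
to([.5348,.175,.149])
import pickle
c=camera("wrist"); pickle.dump(c,open("w1.pkl","wb")); save(c,"w1.png")
print(proj(c,[[.5348,.175,.181],[.5348,.175,.182]]))
E
```

```text
time: 2.15
ee_pos: [0.5335, 0.1767, 0.246]
tcp_rot: [-8.0, 90.0, -161.7]
wrist_force: [0.5, -0.6, 0.7]
opening: 0.0851
t 2.15 pos [0.5335 0.1767 0.246 ] q [ 18.3   7.1  14.   97.    0.  172. ] F [ 0.5 -0.6  0.7] T [-0.034  0.007  0.018] op 0.0851
R [[-0.001, 0.443, -0.896], [-0.0, -0.896, -0.443], [-1.0, -0.0, 0.001]] shift mm [97.   2.1 -0.4]
[[322.78531078 214.43133241]
 [322.79868069 214.90347931]]
```

View pics/w1.png

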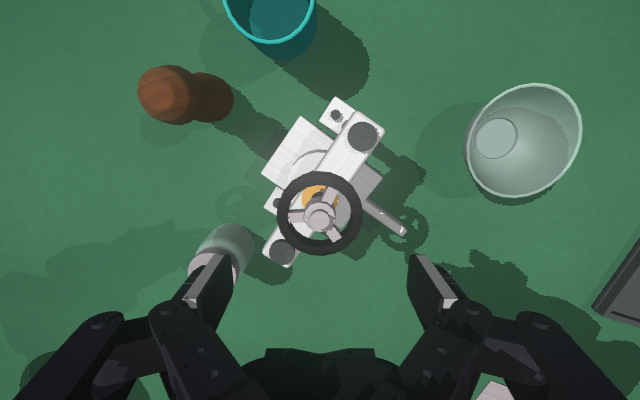

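The wrist view shows the wheel ring centred near (319,214), about 4 px left of the prediction. I'll fit the ring for an exact centre.

Run:
```python
from h import *
import pickle
from scipy.optimize import least_squares
c=pickle.load(open("w1.pkl","rb")); g=c["color"].max(2)
m=(g<75).astype(np.uint8); m[262:]=0; m[:160]=0; m[:,:265]=0; m[:,375:]=0
m=cv2.morphologyEx(m,cv2.MORPH_OPEN,np.ones((3,3)))
n,l,s,_=cv2.connectedComponentsWithStats(m); k=1+s[1:,4].argmax(); print(s[k])
cs=cv2.findContours((l==k).astype(np.uint8),cv2.RETR_EXTERNAL,cv2.CHAIN_APPROX_NONE)[0]; h=cv2.convexHull(cs[0])
print(cv2.fitEllipse(h), len(h))
# silhouette model: union of top & bottom circles
t=np.linspace(0,2*np.pi,90)
def hull(p):
    P=[[p[0]+.032*np.cos(a),p[1]+.032*np.sin(a),p[2]+s] for s in(-.007,.007) for a in t]
    return cv2.convexHull(proj(c,P).astype(np.float32))
def r(p): H=hull(p); return [cv2.pointPolygonTest(H,(float(x),float(y)),True) for x,y in h[:,0]]
z=least_squares(r,[.5348,.175,.174],diff_step=1e-3,loss="soft_l1"); print(z.x,z.cost)
```

```text
[ 277  188   98   68 2211]
((324.00714111328125, 217.2738800048828), (74.70932006835938, 98.29134368896484), 90.81983184814453) 22
[0.53137215 0.17556216 0.17146305] 38.010555658672715
```

Run:
```python
from h import *
import pickle
from scipy.optimize import least_squares
c=pickle.load(open("w1.pkl","rb")); I=c["color"].astype(int)
m=((I.max(2)<80)&(I[:,:,1]-I[:,:,0]<12)).astype(np.uint8); m[262:]=0; m[:165]=0; m[:,:270]=0; m[:,368:]=0
n,l,s,_=cv2.connectedComponentsWithStats(m); k=1+s[1:,4].argmax(); print(s[k])
cs=cv2.findContours((l==k).astype(np.uint8),cv2.RETR_EXTERNAL,cv2.CHAIN_APPROX_NONE)[0]; h=cv2.convexHull(max(cs,key=len))
t=np.linspace(0,2*np.pi,90)
def hull(p):
    P=[[p[0]+.032*np.cos(a),p[1]+.032*np.sin(a),p[2]+s] for s in(-.007,.007) for a in t]
    return cv2.convexHull(proj(c,P).astype(np.float32))
def r(p): H=hull(p); return [cv2.pointPolygonTest(H,(float(x),float(y)),True) for x,y in h[:,0]]
z=least_squares(r,[.5348,.175,.174],diff_step=1e-3,loss="soft_l1"); print(z.x,z.cost,len(h))
z=z.x; to([z[0],z[1],.149])
```

```text
[ 273  173   90   82 2404]
[0.53078118 0.17615613 0.17109044] 17.509346206527532 25
t 2.2 pos [0.5336 0.1767 0.246 ] q [ 18.3   7.1  14.   97.   -0.  172.1] F [ 0.3 -0.2  0.4] T [ 0.009 -0.018  0.036] op 0.0859
R [[-0.001, 0.442, -0.897], [-0.0, -0.897, -0.442], [-1.0, -0.0, 0.001]] shift mm [97.  -0.7  2.7]
```

```bash
python3 -m jog '10 1.3 0.4 0;25 1.3 0.4 0;40 1.3 0.4 0;55 1.3 0.4 0;70 1.3 0.4 0;82 1.3 0.4 0;91 1.3 0.4 0;95 1.3 0.4 0' 1 && python3 -m jog '0 0 0 0;0 0 0 0;0 0 0 0;0 0 0 0;0 0 0 0;0 0 0 0;0 0 0 0;0 0 0 0' 0 40
python3 - <<'E'
from h import *
to([.5338,.1753,.151])
c=camera("wrist"); import pickle; pickle.dump(c,open("w2.pkl","wb")); save(c,"w2.png")
E
```

```text
time: 3.2
ee_pos: [0.5337, 0.1754, 0.1508]
tcp_rot: [-5.8, 90.0, -159.3]
wrist_force: [0.5, 0.5, -0.2]
opening: 0.0854
time: 4.2
ee_pos: [0.5336, 0.1764, 0.1522]
tcp_rot: [-120.3, 89.9, 86.2]
wrist_force: [-4.0, 5.8, 2.9]
opening: 0.062
t 4.2 pos [0.5336 0.1764 0.1522] q [1.820e+01 5.700e+00 2.100e+00 8.640e+01 1.000e-01 1.717e+02] F [-4.   5.8  2.9] T [0.763 0.73  0.112] op 0.062
R [[0.0, 0.447, -0.894], [0.002, -0.894, -0.447], [-1.0, -0.002, -0.001]] shift mm [1.2 1.1 0.3]
```

View pics/w2.png

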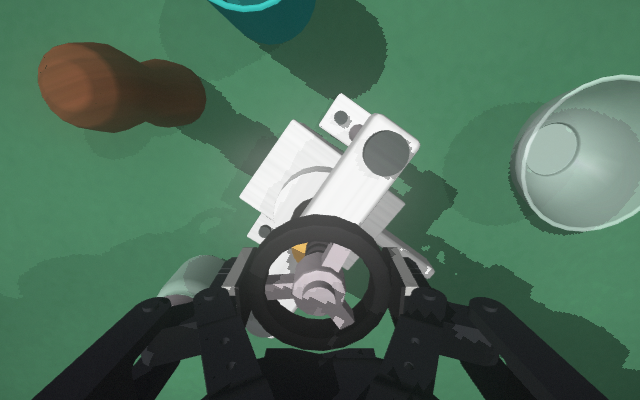

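The view shows both pads seated on the rim with the wheel ring between them, ring centre at about (318,283). The small side force says the command is about 1 mm off, so I'll correct it while turning.

```bash
python3 -m jog '-1.5 -1 0 -5;-2 -1.2 0 -15;-2.8 -1.2 0 -25;-3.6 -1.2 0 -35;-4.5 -1.2 0 -45;-5.3 -1.2 0 -55;-6.2 -1.2 0 -65;-7 -1.2 0 -75' 0 60
python3 - <<'E'
from h import *
to([.5338,.1753,.151])
E
```

```text
time: 5.25
ee_pos: [0.533, 0.177, 0.1588]
tcp_rot: [-176.3, 89.9, 105.5]
wrist_force: [-3.4, 3.5, -0.7]
opening: 0.0616
t 5.25 pos [0.533  0.177  0.1588] q [18.3  5.7  2.8 87.1  0.1 96.5] F [-3.4  3.5 -0.7] T [ 0.479  0.373 -0.379] op 0.0616
R [[-0.0, 0.979, 0.205], [0.001, 0.205, -0.979], [-1.0, -0.0, -0.001]] shift mm [7.8 0.4 1.8]
```

```bash
python3 -m jog '-0.3 -.3 -.4 -4;-0.7 -.5 -.9 -8;-1 -.5 -.9 -12;-1.3 -.5 -.9 -16;-1.7 -.5 -.9 -20;-2 -.5 -.9 -24;-2.3 -.5 -.9 -28;-2.7 -.5 -.9 -32'
python3 - <<'E'
from h import *
to([.5338,.1753,.151])
E
```

```text
time: 6.25
ee_pos: [0.5326, 0.1771, 0.1614]
tcp_rot: [26.6, 90.0, -19.8]
wrist_force: [-2.7, -1.0, -1.8]
opening: 0.0619
t 6.25 pos [0.5326 0.1771 0.1614] q [18.4  5.6  3.1 87.4 -0.  64.8] F [-2.7 -1.  -1.8] T [-0.099  0.063 -0.286] op 0.0619
R [[0.0, 0.724, 0.69], [-0.0, 0.69, -0.724], [-1.0, 0.0, 0.0]] shift mm [10.4 -0.4  2.1]
```

```bash
python3 -m jog '-.2 -.2 0 -2;-.3 -.2 0 -4;-.5 -.2 0 -6;-.7 -.2 0 -8;-.8 -.2 0 -10;-1 -.2 0 -12;-1.2 -.2 0 -14;-1.3 -.2 0 -16'; python3 -c "
from h import *
to([.5325,.177,.16])"
```

```text
time: 7.25
ee_pos: [0.5326, 0.1771, 0.1627]
tcp_rot: [30.8, 90.0, 0.5]
wrist_force: [-2.8, -2.6, 5.8]
opening: 0.0615
t 7.25 pos [0.5326 0.1771 0.1627] q [18.4  5.6  3.2 87.5 -0.  48.8] F [-2.8 -2.6  5.8] T [-0.257  0.326 -0.387] op 0.0615
R [[0.0, 0.506, 0.863], [0.0, 0.863, -0.506], [-1.0, 0.0, 0.0]] shift mm [ 2.7 -0.1 -0. ]
```

```bash
cp /dev/null /dev/null; python3 -m jog '-.1 0 0 -1;-.2 0 0 -2;-.3 0 0 -4;-.5 0 0 -6;-.7 0 0 -8;-.8 0 0 -9;-.8 0 0 -10;-.8 0 0 -10'; python3 -c "
from h import *
to([.5325,.177,.16])"
```

```text
time: 8.25
ee_pos: [0.5325, 0.177, 0.1635]
tcp_rot: [8.7, 90.0, -11.7]
wrist_force: [-3.4, -3.5, 6.6]
opening: 0.0617
t 8.25 pos [0.5325 0.177  0.1635] q [18.4  5.6  3.3 87.6 -0.  38.8] F [-3.4 -3.5  6.6] T [-0.353  0.399 -0.188] op 0.0617
R [[0.0, 0.349, 0.937], [-0.0, 0.937, -0.349], [-1.0, 0.0, 0.0]] shift mm [ 3.5 -0.  -0. ]cp: '/dev/null' and '/dev/null' are the same file
```

```bash
python3 -m jog '-.5 -.3 0 -2;-.9 -.3 0 -4;-1.1 -.3 0 -6;-1.3 -.3 0 -8;-1.4 -.3 0 -10;-1.6 -.3 0 -12;-1.8 -.3 0 -14;-1.9 -.3 0 -16'; python3 -c "
from h import *
to([.5325,.177,.16])"
```

```text
time: 9.25
ee_pos: [0.5323, 0.1769, 0.1649]
tcp_rot: [-167.0, 90.0, -171.3]
wrist_force: [-0.9, -0.8, 1.3]
opening: 0.0617
t 9.25 pos [0.5323 0.1769 0.1649] q [18.4  5.6  3.4 87.8  0.  22.7] F [-0.9 -0.8  1.3] T [ 0.143  0.057 -0.365] op 0.0617
R [[-0.0, 0.076, 0.997], [-0.0, 0.997, -0.076], [-1.0, -0.0, -0.0]] shift mm [4.9 0.1 0.2]
```

```bash
python3 -m jog '-.1 0 0 -1.5;-.3 0 0 -3;-.4 0 0 -4.5;-.5 0 0 -6;-.6 0 0 -7.5;-.8 0 0 -9;-.9 0 0 -10.5;-1 0 0 -12'; python3 -c "
from h import *
to([.5325,.177,.16])"
```

```text
time: 10.25
ee_pos: [0.5323, 0.1768, 0.1659]
tcp_rot: [-140.7, 90.0, -133.1]
wrist_force: [-1.3, -1.9, 0.0]
opening: 0.0615
t 10.25 pos [0.5323 0.1768 0.1659] q [18.4  5.6  3.5 87.9 -0.  10.8] F [-1.3 -1.9  0. ] T [-0.046  0.235 -0.345] op 0.0615
R [[-0.0, -0.132, 0.991], [-0.0, 0.991, 0.132], [-1.0, -0.0, -0.0]] shift mm [5.9 0.2 0.2]
```

```bash
python3 -m jog '-.1 0 0 -1.5;-.3 0 0 -3;-.4 0 0 -4.5;-.5 0 0 -6;-.6 0 0 -7.5;-.8 0 0 -9;-.9 0 0 -10.5;-1 0 0 -12'; python3 -c "
from h import *
to([.5325,.177,.16])"
```

```text
time: 11.25
ee_pos: [0.5324, 0.1767, 0.1669]
tcp_rot: [-130.2, 90.0, -110.6]
wrist_force: [-0.7, -3.1, -0.6]
opening: 0.0612
t 11.25 pos [0.5324 0.1767 0.1669] q [18.4  5.6  3.7 88.  -0.  -1.2] F [-0.7 -3.1 -0.6] T [-0.413  0.323 -0.336] op 0.0612
R [[-0.0, -0.335, 0.942], [-0.0, 0.942, 0.335], [-1.0, -0.0, -0.0]] shift mm [6.9 0.2 0.2]
```

```bash
python3 -m jog '-.1 0 0 -1.5;-.3 0 0 -3;-.4 0 0 -4.5;-.5 0 0 -6;-.6 0 0 -7.5;-.8 0 0 -9;-.9 0 0 -10.5;-1 0 0 -12'; python3 -c "
from h import *
to([.5325,.177,.16])"
```

```text
time: 12.25
ee_pos: [0.5324, 0.1767, 0.1679]
tcp_rot: [-143.2, 90.0, -111.6]
wrist_force: [-2.7, -5.0, -3.1]
opening: 0.0615
t 12.25 pos [0.5324 0.1767 0.1679] q [ 18.4   5.6   3.8  88.1  -0.  -13.2] F [-2.7 -5.  -3.1] T [-0.699  0.362 -0.425] op 0.0615
R [[-0.0, -0.524, 0.852], [-0.0, 0.852, 0.524], [-1.0, -0.0, -0.0]] shift mm [7.9 0.2 0.3]
```

```bash
python3 -m jog '0 -.1 -.2 -0.7;0 -.3 -.5 -1.5;-.1 -.3 -.5 -2.5;-.1 -.3 -.5 -3.5;-.2 -.3 -.5 -5;-.2 -.3 -.5 -6;-.3 -.3 -.5 -7;-.3 -.3 -.5 -8'; python3 -c "
from h import *
to([.5325,.177,.16])"
```

```text
time: 13.25
ee_pos: [0.5323, 0.1764, 0.1685]
tcp_rot: [-10.7, 90.0, 28.8]
wrist_force: [2.6, 0.1, -0.6]
opening: 0.0617
t 13.25 pos [0.5323 0.1764 0.1685] q [ 18.3   5.6   3.8  88.2   0.  -21.2] F [ 2.6  0.1 -0.6] T [ 0.141 -0.155 -0.52 ] op 0.0617
R [[0.0, -0.637, 0.771], [0.0, 0.771, 0.637], [-1.0, -0.0, 0.001]] shift mm [8.5 0.3 0.5]
```

Torque has risen about 0.17 N m over the baseline of 0.35, with two successive readings fitting the 0.57 N m/rad slope. That is about 0.28 rad past contact, or roughly 34 N. I stop here, hold, and release.

```bash
python3 -m jog '0 0 0 0;0 0 0 0;0 0 0 0;0 0 0 0;0 0 0 0;0 0 0 0;0 0 0 0;0 0 0 0'; python3 -c "
from h import *
to([.5325,.177,.16])"
python3 -m jog '0 0 0 0;0 0 0 0;0 0 0 0;0 0 0 0;0 0 0 0;0 0 0 0;0 0 0 0;0 0 0 0' 1;  python3 -m jog '-10 0 0 0;-25 0 0 0;-40 0 0 0;-55 0 0 0;-70 0 0 0;-80 0 0 0;-80 0 0 0;-80 0 0 0' 1
python3 - <<'E'
from h import *
import pickle
to([.5325,.177,.16])
c=camera("scene"); pickle.dump(c,open("s1.pkl","wb")); d=camera("top"); pickle.dump(d,open("t1.pkl","wb"))
a=cv2.resize(c["color"][150:270,350:470],None,fx=5,fy=5,interpolation=cv2.INTER_CUBIC)[:,:,::-1]
cv2.imwrite("pics/s1.png",a)
E
```

```text
time: 14.25
ee_pos: [0.5323, 0.1764, 0.1684]
tcp_rot: [-13.0, 90.0, 26.5]
wrist_force: [4.0, 0.1, 1.6]
opening: 0.0617
t 14.25 pos [0.5323 0.1764 0.1684] q [ 18.3   5.6   3.8  88.2   0.  -21.2] F [4.  0.1 1.6] T [ 0.402 -0.392 -0.207] op 0.0617
R [[0.0, -0.636, 0.772], [0.0, 0.772, 0.636], [-1.0, -0.0, 0.0]] shift mm [8.5 0.3 0.5]
time: 15.25
ee_pos: [0.5321, 0.1763, 0.1683]
tcp_rot: [155.1, 90.0, -165.4]
wrist_force: [-0.3, 0.2, 0.3]
opening: 0.0858
time: 16.25
ee_pos: [0.532, 0.1763, 0.2477]
tcp_rot: [159.8, 90.0, -160.7]
wrist_force: [0.0, 0.1, -0.6]
opening: 0.0851
t 16.25 pos [0.532  0.1763 0.2477] q [ 18.3   6.9  14.   97.1  -0.  -21.2] F [ 0.   0.1 -0.6] T [-0.021 -0.072  0.016] op 0.0851
R [[-0.001, -0.636, 0.772], [-0.0, 0.772, 0.636], [-1.0, 0.0, -0.001]] shift mm [87.7  0.2  0.9]
```

View pics/s1.png

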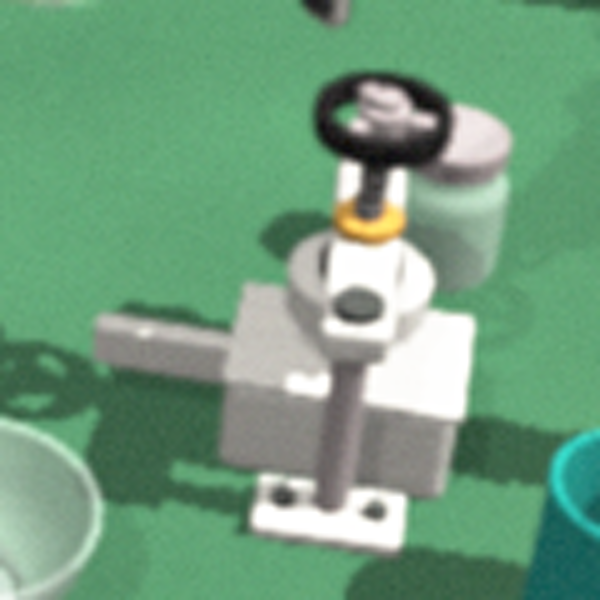

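The view shows the platen raised under the beam, clear of the tin's knob. The tin is still in place, its handle from about (95,335) to (225,355), with free counter ahead of it. The torque evidence was only two readings, so I regrip for an independent check: a few degrees back, then forward again. Averaging the two directions cancels the friction.

```bash
python3 -m jog '15 0 0 0;30 0 0 0;45 0 0 0;60 0 0 0;70 0 0 0;77 0 0 0;79.3 0 0 0;79.3 0 0 0' 1; python3 -m jog '0 0 0 0;0 0 0 0;0 0 0 0;0 0 0 0;0 0 0 0;0 0 0 0;0 0 0 0;0 0 0 0' 0 60; python3 -c "
from h import *
to([.5325,.177,.16])"
python3 -m jog '.1 0 0 1;.2 0 0 2;.3 0 0 3;.3 0 0 4;.4 0 0 5;.5 0 0 6;.6 0 0 7;.7 0 0 8'; python3 -c "
from h import *
to([.5325,.177,.16])"
python3 -m jog '-.1 0 0 -1;-.2 0 0 -2;-.3 0 0 -3;-.3 0 0 -4;-.4 0 0 -5;-.5 0 0 -6;-.6 0 0 -7;-.7 0 0 -8'; python3 -c "
from h import *
to([.5325,.177,.16])"
```

```text
time: 17.35
ee_pos: [0.5322, 0.1764, 0.1692]
tcp_rot: [-16.6, 90.0, 22.9]
wrist_force: [0.4, -0.2, -1.3]
opening: 0.0854
time: 18.35
ee_pos: [0.5325, 0.1764, 0.17]
tcp_rot: [-27.5, 89.9, 12.0]
wrist_force: [-1.4, -0.8, 5.8]
opening: 0.0617
t 18.35 pos [0.5325 0.1764 0.17  ] q [ 18.3   5.5   3.9  88.3  -0.  -21.2] F [-1.4 -0.8  5.8] T [-0.169  0.107 -0.123] op 0.0617
R [[0.002, -0.636, 0.772], [0.0, 0.772, 0.636], [-1.0, -0.001, 0.001]] shift mm [10.   0.5  0.4]
time: 19.35
ee_pos: [0.5324, 0.1764, 0.1694]
tcp_rot: [-19.4, 89.9, 12.1]
wrist_force: [-1.5, -1.7, 6.9]
opening: 0.0617
t 19.35 pos [0.5324 0.1764 0.1694] q [ 18.3   5.5   3.8  88.2  -0.  -13.1] F [-1.5 -1.7  6.9] T [-0.252  0.201  0.161] op 0.0617
R [[0.002, -0.522, 0.853], [0.0, 0.853, 0.522], [-1.0, -0.001, 0.002]] shift mm [9.4 0.5 0.4]
time: 20.35
ee_pos: [0.5325, 0.1764, 0.17]
tcp_rot: [-24.3, 89.9, 15.2]
wrist_force: [-1.5, 0.3, 4.5]
opening: 0.0616
t 20.35 pos [0.5325 0.1764 0.17  ] q [ 18.3   5.5   3.9  88.3  -0.  -21.2] F [-1.5  0.3  4.5] T [-0.164  0.131 -0.506] op 0.0616
R [[0.001, -0.636, 0.772], [0.0, 0.772, 0.636], [-1.0, -0.001, 0.001]] shift mm [10.   0.5  0.4]
```

The second forward reading is −0.506, against −0.52 before. The forward/backward pair gives friction 0.29 N m, which fits the stated 0.3. The stop load comes out at 34–44 N, inside 15–60, so I release and go to the tin's handle.

```bash
python3 -m jog '0 0 0 0;0 0 0 0;0 0 0 0;0 0 0 0;0 0 0 0;0 0 0 0;0 0 0 0;0 0 0 0' 1;  python3 -m jog '-10 0 0 0;-25 0 0 0;-40 0 0 0;-55 0 0 0;-70 0 0 0;-80 0 0 0;-80 0 0 0;-80 0 0 0' 1
python3 - <<'E'
from h import *
import pickle
o=status.get_obs()
d0=pickle.load(open("c0.pkl","rb"))["top"]; c=d0
f=lambda x,y,z: ray(c,(x+.5)/5-.5+170,(y+.5)/5-.5+165,z)
h1=f(465,283,.053);h2=f(572,300,.053); print(h1,h2)
cs=pickle.load(open("s1.pkl","rb"))
g=lambda x,y,z: ray(cs,(x+.5)/5-.5+350,(y+.5)/5-.5+150,z)
print("scene tab tip/root top edge", g(98,318,.053),g(225,338,.053), "tip camera side",g(97,335,.053))
to([.5215,.0695,.2])
E
```

```text
time: 21.35
ee_pos: [0.5321, 0.1764, 0.169]
tcp_rot: [-9.5, 90.0, 30.0]
wrist_force: [0.6, -0.3, -0.6]
opening: 0.0855
time: 22.35
ee_pos: [0.532, 0.1763, 0.2484]
tcp_rot: [157.5, 90.0, -163.0]
wrist_force: [-0.1, -0.4, -0.7]
opening: 0.0854
[0.52821437 0.11330535 0.053     ] [0.51964927 0.05136331 0.053     ]
scene tab tip/root top edge [0.51796378 0.05293173 0.053     ] [0.52828315 0.11616129 0.053     ] tip camera side [0.53152504 0.05273058 0.053     ]
t 22.35 pos [0.532  0.1763 0.2484] q [ 18.3   6.9  14.1  97.2   0.  -21.2] F [-0.1 -0.4 -0.7] T [ 0.01   0.039 -0.016] op 0.0854
R [[-0.001, -0.636, 0.772], [-0.0, 0.772, 0.636], [-1.0, 0.0, -0.001]] shift mm [ 48.5 -75.7 -76. ]
```

```bash
python3 -m jog '5 -15 -15 -6;10 -30 -30 -12;10 -45 -45 -18;10 -60 -60 -24;10 -75 -75 -30;10 -75 -75 -36;10 -75 -75 -42.6;10 -75 -75 -42.6' 1
python3 - <<'E'
from h import *
import pickle
to([.5235,.07,.03])
c=camera("wrist"); pickle.dump(c,open("w3.pkl","wb")); save(c,"w3.png")
R=cv2.Rodrigues(np.array(c["rvec"]))[0]; print("cam",-R.T@np.array(c["tvec"]))
print(proj(c,[.5235,.07,.053]))
E
```

```text
time: 23.35
ee_pos: [0.5217, 0.0707, 0.2384]
tcp_rot: [104.3, 89.9, -173.6]
wrist_force: [-1.0, 0.6, 0.7]
opening: 0.0855
t 23.35 pos [0.5217 0.0707 0.2384] q [  7.7   2.    7.7  95.8   0.  -74.3] F [-1.   0.6  0.7] T [0.005 0.037 0.073] op 0.0855
R [[-0.001, -0.99, 0.138], [-0.0, 0.138, 0.99], [-1.0, 0.001, -0.0]] shift mm [208.4  -2.   -0.4]
cam [ 0.51095156 -0.00500776  0.38056936]
[[317.27547587 177.83075072]]
```

View pics/w3.png

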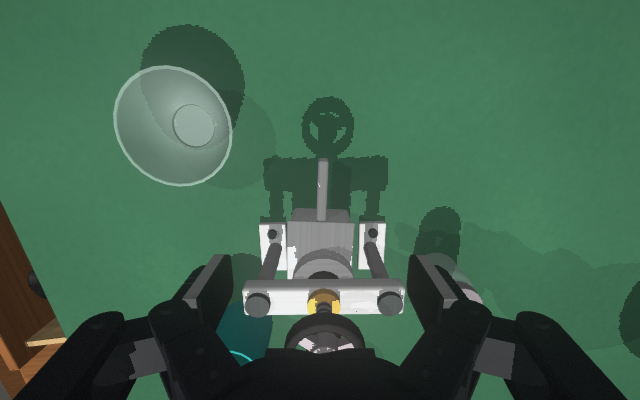

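The wrist view shows the handle tab running vertically at column ~322, from row 158 (tip) to 220 (root). The nut is at (323,302), and the platen is up against the stop under the beam. I'll compare these with the press axis I know by touch.

Run:
```python
from h import *
import pickle
c=pickle.load(open("w3.pkl","rb"))
print("nut pred",proj(c,[.5324,.1765,.138]))
I=c["color"].astype(int)
for r in (162,168,174,180,186,192,200,208,214):
    s=I[r,308:340]; k=np.where((s[:,1]-s[:,0])<14)[0]+308
    print(r,k.min() if len(k) else None,k.max() if len(k) else None, ray(c,(k.min()+k.max())/2,r,.053).round(4) if len(k) else "")
col=I[150:170,322]; print(col[:,0]-col[:,1])
for u,v,z in [(323,302,.138),(257,304,.13),(390,303,.13)]: print(ray(c,u,v,z).round(4))
```

```text
nut pred [[323.22758253 307.63534418]]
162 318 327 [0.5153 0.0532 0.053 ]
168 318 327 [0.5162 0.0598 0.053 ]
174 318 327 [0.5171 0.0665 0.053 ]
180 317 327 [0.5186 0.0732 0.053 ]
186 317 327 [0.5196 0.08   0.053 ]
192 317 327 [0.5205 0.087  0.053 ]
200 317 326 [0.5224 0.0963 0.053 ]
208 308 326 [0.5288 0.1051 0.053 ]
214 308 339 [0.5224 0.1134 0.053 ]
[-31 -32 -31 -31 -31 -30 -30 -30  -5  -4  -5  -4  -4  -4  -3  -3  -3  -2
  -3  -3]
[0.5318 0.1702 0.138 ]
[0.5967 0.1693 0.13  ]
[0.4677 0.1863 0.13  ]
```

```bash
python3 -m jog '30 3.6 -3.2 0;65 3.6 -3.2 0;100 3.6 -3.2 0;135 3.6 -3.2 0;165 3.6 -3.2 0;190 3.6 -3.2 0;208 3.6 -3.2 0;216 3.6 -3.2 0' 1; python3 -c "
from h import *
to([.5177,.068,.022])"; python3 -m jog '0 0 0 0;0 0 0 0;0 0 0 0;0 0 0 0;0 0 0 0;0 0 0 0;0 0 0 0;0 0 0 0' 0 60;  python3 - <<'E'
from h import *
to([.5177,.068,.022])
E
```

```text
time: 24.4
ee_pos: [0.5176, 0.0681, 0.022]
tcp_rot: [104.5, 89.9, -173.5]
wrist_force: [-0.1, 0.4, -0.3]
opening: 0.0854
t 24.4 pos [0.5176 0.0681 0.022 ] q [  7.5   2.5 -15.7  71.8   0.  -74.6] F [-0.1  0.4 -0.3] T [-0.017  0.019  0.022] op 0.0854
R [[-0.001, -0.99, 0.138], [-0.0, 0.138, 0.99], [-1.0, 0.001, -0.0]] shift mm [ 0.  -0.2 -0.1]
time: 25.4
ee_pos: [0.5184, 0.0681, 0.0235]
tcp_rot: [-78.0, 89.9, 4.1]
wrist_force: [0.1, -0.1, 5.9]
opening: 0.0111
t 25.4 pos [0.5184 0.0681 0.0235] q [  7.5   2.5 -15.6  71.8  -0.  -74.6] F [ 0.1 -0.1  5.9] T [-0.066 -0.185  0.069] op 0.0111
R [[0.001, -0.991, 0.137], [0.0, 0.137, 0.991], [-1.0, -0.001, 0.0]] shift mm [ 1.5  0.7 -0.2]
```

```bash
python3 -m jog '-.4 0 -2 0;-.4 0 -6 0;-.4 0 -12 0;-.4 0 -19 0;-.4 0 -27 0;-.4 0 -35 0;-.4 0 -42 0;-.4 0 -47 0'
python3 - <<'E'
from h import *
import pickle
to([.5177,.068,.022])
E
```

```text
time: 26.4
ee_pos: [0.5114, 0.0215, 0.0234]
tcp_rot: [19.5, 90.0, 101.6]
wrist_force: [1.0, 4.5, 3.3]
opening: 0.0112
t 26.4 pos [0.5114 0.0215 0.0234] q [  2.4   1.  -17.1  71.9   0.  -79.7] F [1.  4.5 3.3] T [ 1.142 -0.171  0.   ] op 0.0112
R [[-0.0, -0.991, 0.137], [0.001, 0.137, 0.991], [-1.0, 0.0, 0.001]] shift mm [ 1.4  0.1 47. ]
```

Drag is 4.5 N (sliding friction) and the opening is steady, so the tin follows. I'll pull the rest of the way.

```bash
python3 -m jog '0 0 -5 0;0 0 -15 0;0 0 -29 0;0 0 -45 0;0 0 -60 0;0 0 -74 0;0 0 -84 0;0 0 -90 0'; python3 -m jog '0 0 0 0;0 0 0 0;0 0 0 0;0 0 0 0;0 0 0 0;0 0 0 0;0 0 0 0;0 0 0 0' 1;  python3 -c "
from h import *
to([.5,-.07,.25])"; python3 -m jog '-10 0 0 0;-25 0 0 0;-45 0 0 0;-70 0 0 0;-100 0 0 0;-130 0 0 0;-160 0 -30 0;-190 0 -60 0' 1
python3 - <<'E'
from h import *
import pickle
to([.5,-.07,.25])
d=camera("top"); c=camera("wrist"); pickle.dump((d,c),open("f.pkl","wb"))
a=cv2.resize(d["color"][150:290,160:340],None,fx=3,fy=3,interpolation=cv2.INTER_CUBIC)
b=cv2.resize(pickle.load(open("c0.pkl","rb"))["top"]["color"][150:290,160:340],None,fx=3,fy=3)[:,:240]
cv2.imwrite("pics/f.png",np.hstack([a,b])[:,:,::-1])
E
```

```text
time: 27.4
ee_pos: [0.4989, -0.0679, 0.0233]
tcp_rot: [27.6, 90.0, 109.6]
wrist_force: [-0.0, 6.1, 3.7]
opening: 0.0112
time: 28.4
ee_pos: [0.4991, -0.0676, 0.0234]
tcp_rot: [155.0, 90.0, -122.9]
wrist_force: [0.4, -0.5, -0.8]
opening: 0.0855
t 28.4 pos [ 0.4991 -0.0676  0.0234] q [ -7.7  -0.1 -18.2  71.8  -0.  -89.8] F [ 0.4 -0.5 -0.8] T [0.016 0.102 0.017] op 0.0855
R [[-0.0, -0.991, 0.137], [-0.0, 0.137, 0.991], [-1.0, 0.0, -0.0]] shift mm [-226.6   -1.2   -2.2]
time: 29.4
ee_pos: [0.4908, -0.1275, 0.2158]
tcp_rot: [-98.7, 89.9, -16.6]
wrist_force: [0.7, 0.2, 0.7]
opening: 0.0856
t 29.4 pos [ 0.4908 -0.1275  0.2158] q [-14.6  -1.3   1.9  93.1  -0.  -96.7] F [0.7 0.2 0.7] T [ 0.025  0.031 -0.046] op 0.0856
R [[0.002, -0.991, 0.136], [-0.0, 0.136, 0.991], [-1.0, -0.002, -0.0]] shift mm [-34.2  -1.3  58.2]
```

View pics/f.png

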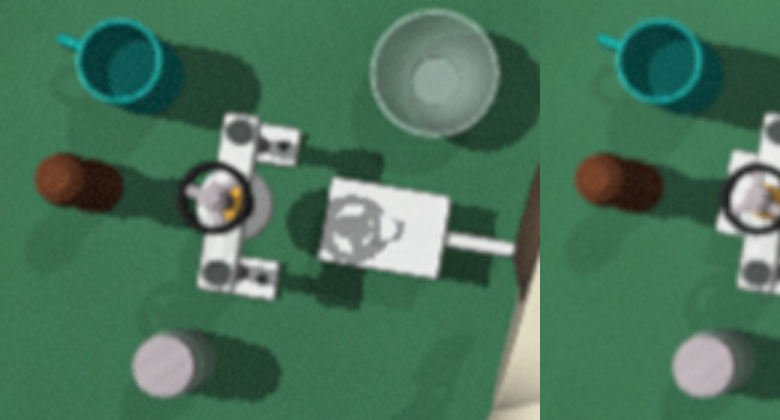

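The tin stands in front of the press, lid centre at (385,228) in the crop. The handle is free and the bystanders are unmoved. I'll check the tin's press-frame x and y, then hand in.

Run:
```python
from h import *
import pickle
d,_=pickle.load(open("f.pkl","rb"))
t=ray(d,385.5/3+160,228.5/3+150,.061); w=np.array([.533,.176,.061]); a=np.radians(82.4); x=np.array([np.cos(a),np.sin(a)]); y=np.array([-x[1],x[0]])
v=(t-w)[:2]; print(t,"press frame",v@x,v@y)
if -.25<v@x<-.115 and abs(v@y)<.03: print(bot.job_done())
```

```text
[0.51512206 0.03773467 0.061     ] press frame -0.13941521259151526 -0.0005655803797047047
the job is handed in; nothing more can be done
None
```

I wound the press open against its rubber stop, slid the tin out to the front, let go of it, and handed the job in at about 29 s of the 72 s allowed. No verdict is reported, so the results below are my own measurements.

- **Press:** I turned the handwheel about 193° counter-clockwise in one grip, until the torque rose from about 0.35 to 0.52 N m. Regripping and turning 8° back and 8° forward gave 0.51 N m forward and a friction of 0.29 N m, close to the stated 0.3. That puts the load on the stop at 34 to 44 N, inside the 15 to 60 N window. The figure is inferred from torque. Torque readings with the wheel at rest (−0.19 before contact, −0.21 after) could not tell the two states apart, so I relied only on readings taken while turning.
- **Tin:** I drew it forward by its handle about 137 mm, with 4 to 6 N of drag. The last top picture puts its centre 139 mm out from the screw axis and within 1 mm of the middle line.
- **End state:** The gripper is clear of everything. The mug, mill, jar and bowl look unmoved. I did not check the spatula and griddle in the last picture, but the arm never went near them.
- **Disagreement:** The cameras differed by 2 to 4 mm on the positions of the wheel and handle. I settled the wheel by the side forces felt in the grip, and the handle by the wrist camera, which agreed sideways with the wheel position I found by touch.

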